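# Load the hand press

### The job

Load the hand press with the brass spacer. Its flat slide plate has no handle: press down on top of its ribbed pad with the fingertips and drag it by friction out from under the ram until it is fully against the front stop, then set the spacer over the plate's orange pin, flat on the plate, and let go with the plate still fully out. Never push on the press or its slide with more than 30 N, and leave the other parts on the bench where they are.

Things in the scene. Friction and masses are not known exactly. Their poses are not given: they have to be found in the camera images.
- press: Green hand press fixed to the bench. Origin: on the bench surface, under the ram axis; -x is its front, where the slide comes out; y across, z up. Bed casting: x -330 to 130 mm, y +-65 mm, top 40 mm up. Head over the ram: x -38 to 118 mm, y +-38 mm, 215 to 335 mm up; a lever behind it on the -y side reaches 440 mm up. On the bed: a rigid guide with the aluminium slide plate.
- slide (a joint): Travel of the slide plate towards the press's -x, m: 0 fully in, 0.120 against the red front stop (lower than the plate's top); 0 to 0.03 at the start. Stays where left; takes 4 to 5 N to move; pressed with under 9 N the pad slips, 13 to 20 N drags it. Plate 205 x 100 x 12 mm (too wide to grip), level, does not yield; at travel 0 it spans press x -175 to 30 mm.
- press_thumb (a point): Fixed point of the press at x -145, y 0, z 62 mm in its frame (same axes): with the slide fully in, over the ribbed dark rubber pad (95 mm along x, 84 mm wide, flush with the plate's top, centred at press x -122.5 mm). Pad and plate move on with the slide, this point does not. The plate's top is set to a different height each time, 62 to 70 mm over the bench; it is not measured.
- press_load (a point): Fixed point of the press at x -120, y 0, z 62 mm in its frame (same axes): where the axis of the orange pin stands when the slide is fully out (with it fully in, the pin is under the ram at x 0). The plate's true top is 0 to 8 mm above this point. Pin: upright on the plate, 12 mm diameter, 14 mm high, its top 5 mm tapering to 6 mm.
- spacer: Brass bearing spacer to be loaded: a plain ring, 32 mm outside diameter, 18 mm bore, 24 mm high, 110 g, standing on the bench. Origin: centre of its underside, z up along its axis.
- socket: Bystander: steel wrench socket standing on the bench with its opening up, 26 mm diameter, 38 mm high. Origin: centre of its underside.
- hinge: Bystander: cream plastic footplate hinge lying flat, 62 x 46 mm, 16 mm high. Origin: centre of its underside.
- cover: Bystander: grey nylon brake lever cover lying on the bench, about 112 x 34 mm, 22 mm high. Origin: underside, near its middle.
- hub: Bystander: black caster hub with a bearing in it, 60 mm diameter, 38 mm high. Origin: centre of its underside.
Mind the look-alikes: they are no part of the job. Leave any blue or purple look-alike of the spacer alone.

How it is judged:
By the outcome, as a careful person would: the job done as asked, in the order asked, and still so for the second after the job is handed in, with the robot touching nothing.
It also fails if it takes over 72 s, if anything falls off the work surface, if the arm or the gripper's body presses on something with over 40 N, if the wrist force passes 120 N, or if a joint passes its speed limit or range.

### The arm

A 6-joint arm with a two-finger parallel gripper is mounted at the origin on the work surface. World frame = base frame: x ahead of the robot, y to its left, z up, the work surface at z = 0. Lengths are in m, angles in degrees, forces in N, time in s.
With the tool pointing down it reaches from about 0.275 to 0.725 m from the base axis. Payload 5.6 kg.
Tool frame: the origin (TCP) lies midway between the tips of the shut fingers; the grasp point (between the pads) lies 19 mm behind it; z points along the fingers, y is the line along which they close (so a half turn about z gives the same grasp; the last joint's range is limited). The gripper opens to 85 mm and grips with 20 to 120 N. Pads are 22 mm wide; open, the fingers measure 114 mm over their backs; the gripper's body (76 mm by 85 mm) begins 54 mm behind the grasp point. The pads swing forward as they close: fully open they stand 13 mm farther back than shut.
Start: joints at [-56.631, 14.616, 6.199, 0, -81.583, -16.306], TCP at [0.161, -0.526, 0.231] pointing down, gripper open.
Joint ranges: [-168.99, 168.99], [-69.2, 112.95], [-62.41, 85.93], [-164.36, 98.24], [-168.68, -3.75], [-174.98, 174.98]. Speed limits (degrees/s): [147.25, 147.25, 180, 180, 180, 180].

### API

Orientations are given as [roll, pitch, yaw] about the fixed x, y, z axes, in that order (R = Rz(yaw) Ry(pitch) Rx(roll)).
In Python, from station import manip gives the robot as it stands.
- The arm moves only by the tool move_arm, never from a script. Its argument "rows" is a list that holds one entry, the list of rows, each a list of 7 numbers: the shift along the tool's x, y, z in m, then the turn, a rotation vector about the tool's x, y, z in degrees, then the finger opening in m, from 0 to 0.0854. In form: [[[tx, ty, tz, wx, wy, wz, gripper], ...]]. A call has 1 to 5 rows; each row shifts and turns the commanded pose from where the row before left it, along the tool's axes as they then stand; what a row does not reach is not made up. A row lasts 1/10 s, in which the tool goes at most 50 mm and 8.59 degrees, less where a joint would pass 70% of its speed; a pose out of reach is approached as far as the arm can. A call with a gripper value outside its range is refused whole. The fingers move at their own pace and stop on an object; "force" is the grip in N (left out, the last holds). Time passes only in rows, so rows that do not move let the fingers close. It gives the time, the measured TCP pose, the force, the opening and the grip force at its end, in the units of the state.
- manip.observe(): the state, without advancing time (a new reading comes with each control period).
- manip.camera(name): name is "side" or "top"; returns the picture (420x560x3 uint8, red, green, blue); there is no depth.
- manip.camera_model(name): a dict with "vfov" (degrees; the focal length in pixels is half the picture's height over the tangent of half this angle, whatever the lens; pixels are square), "cx", "cy" (the principal point, pixels), "rvec" (rotation vector, rad) and "tvec" (3), from world to camera coordinates, as OpenCV has them. Camera axes: x right, y down, z forward; pixel columns grow to the right and rows downward; lengths in m; the calibration is good to about 2 mm. A picture is of the moment at which its call begins. camera_model takes no time and is no camera call.
- manip.finish_job(): hands the job in; it is judged then, once.
Trained networks look in the newest picture that a camera, given by its name, has taken for a name from the list of things; names that differ only in an ending like _2 or _b are one class to them, and where a whole thing is asked for, a point or a joint stands for the part that bears it (a point fixed in the world has none). Each returns a list of dicts, best first, with "confidence" (0 to 1); they miss things now and then, are a little off and sometimes report something else, mostly with a low value. They report only what shows in the picture. A call takes as long as a camera call. They do not tell look-alikes from the thing itself.
- manip.outline_of(target, camera): "mask" (420x560 bool, what is visible of it) and "bbox" ([left, top, right, bottom] in pixels, round what is visible of it).
The state is a dict: "t": time; "joint_pos": joint angles; "joint_vel": joint speeds; "joint_efforts": joint torques, N m; "ee_pos": TCP position; "ee_rot": TCP orientation; "force": force on the tool from outside, world axes, zero at the start; "moment": the same for the moment, N m; "grip_width": finger opening in m; "grasp_force": force on a finger pad.
Only numpy, scipy, OpenCV 4.12 (cv2) and the standard library are available. Lean on these libraries where they do the work, as an engineer would, in place of code of your own. Each camera call takes 0.05 s, during which the arm holds its last target. There are 200 camera calls.

## Working session

There is one attempt and no reset: what is moved stays moved. The work goes in short steps, Python scripts to look and compute and a tool call to move; the robot and the scene stay as the last step left them, time stands still between calls to the robot, and variables do not carry over. Pictures are saved under pics/ and viewed, at most 10 in all, crops included, and the job is handed in when it is done.

Besides the shell and the picture viewer there is one more tool, called after ">>>" as name(argument=value, ...), one argument or row to a line, values as JSON. move_arm: Moves the arm, as the interface text tells. Its arguments: {"type":"object","properties":{"rows":{"type":"array","items":{"type":"array","items":{"type":"array","items":{"type":"number"}}}},"force":{"type":"number"}},"required":["rows"]}

```bash
ls; mkdir -p pics; python3 - <<'E'
from station import manip
import cv2,numpy as np
ims=[]
for n in ("top","side"):
    im=manip.camera(n); cv2.imwrite(f"pics/{n}0.png",im[:,:,::-1])
    m=manip.camera_model(n); print(n,m)
    for t in ("press","slide","spacer"):
        for d in manip.outline_of(t,n): print(t,round(d["confidence"],2),d["bbox"])
o=manip.observe(); print(o)
E
```

```text
pics
top {'vfov': 51.98694643142248, 'cx': 285.5884136289168, 'cy': 208.69760682073957, 'rvec': array([ 2.1132487 , -2.13611855,  0.2130546 ]), 'tvec': array([-0.10944935,  0.49980742,  0.96349908])}
press 0.81 [29.0, 1.2, 257.7, 238.1]
slide 0.59 [119.6, 110.5, 213.2, 194.1]
slide 0.56 [332.5, 212.3, 351.4, 243.5]
spacer 0.57 [393.7, 196.5, 410.9, 209.0]
spacer 0.48 [425.1, 229.9, 444.4, 244.8]
side {'vfov': 46.81688182728845, 'cx': 272.3808552913796, 'cy': 200.58411403359463, 'rvec': array([ 2.07384051, -0.65429675,  0.37698041]), 'tvec': array([-0.47220008,  0.16061427,  1.14333105])}
spacer 0.78 [297.1, 292.4, 309.4, 309.4]
spacer 0.69 [343.0, 264.8, 358.0, 283.2]
spacer 0.67 [339.9, 302.3, 353.4, 314.8]
spacer 0.52 [320.5, 271.2, 332.4, 293.9]
{'t': 0.4, 'joint_pos': array([-5.66297410e+01,  1.46223264e+01,  6.19046501e+00, -2.72177208e-03,
       -8.15824841e+01, -1.63065830e+01]), 'joint_vel': array([ 0.03532218, -0.08315198,  0.04093182, -0.0617087 , -0.16730547,
       -0.00375221]), 'joint_efforts': array([ 6.66310061e-04, -3.85932720e+01,  2.37776774e+01,  5.36160082e+00,
       -1.87152466e-03, -2.29484237e-05]), 'ee_pos': array([ 0.16139824, -0.52572215,  0.23115718]), 'ee_rot': array([ 1.79985476e+02, -1.44383337e-03, -1.62936723e+02]), 'force': array([-0.00328589,  0.77809973, -0.34640575]), 'moment': array([1.30938327e-05, 3.48452076e-02, 2.89143222e-03]), 'grasp_force': 0.0, 'grip_width': 0.08524201041231848}
```

View pics/top0.png

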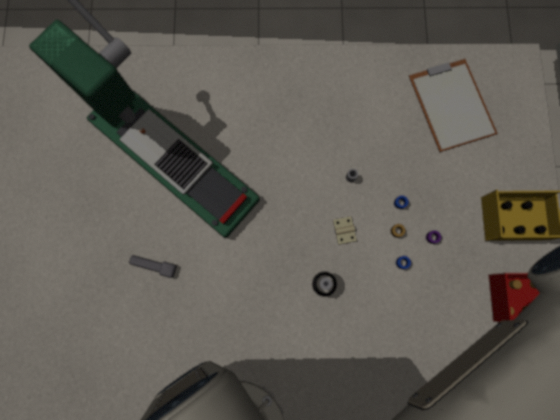

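View pics/side0.png

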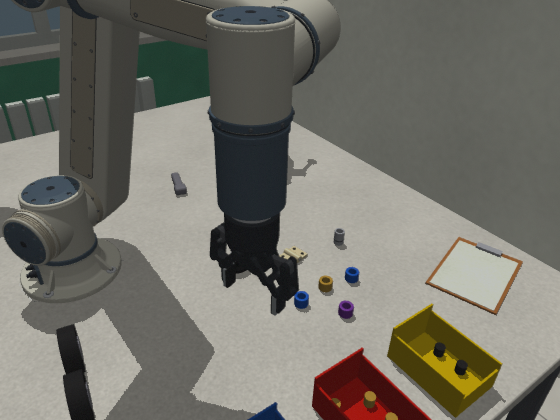

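Top view: the press is at upper left, with the pad near (183,163) and the red stop near (234,209). Spacer candidates are brass (399,231), blue (401,202), blue (403,263) and purple (434,237). The brass one fits the description; I'll confirm it in a crop.

```bash
python3 - <<'E'
import cv2,numpy as np
t=cv2.imread("pics/top0.png");
a=cv2.resize(t[90:240,85:265],None,fx=4,fy=4,interpolation=cv2.INTER_CUBIC)
a=np.clip(a.astype(float)*1.6,0,255).astype(np.uint8)
cv2.imwrite("pics/press.png",a)
b=cv2.resize(t[165:285,325:450],None,fx=4,fy=4,interpolation=cv2.INTER_CUBIC)
cv2.imwrite("pics/sp.png",b)
h=cv2.cvtColor(t,cv2.COLOR_BGR2HSV)[180:285,380:450]
m=((h[...,0]>8)&(h[...,0]<28)&(h[...,1]>90)).astype(np.uint8)
n,l,s,c=cv2.connectedComponentsWithStats(m); print(s,c+[380,180])
E
```

```text
[[   0    0   70  105 7233]
 [  11   44   15   13  117]] [[414.76773123 232.02944836]
 [397.94871795 230.17948718]]
```

View pics/press.png

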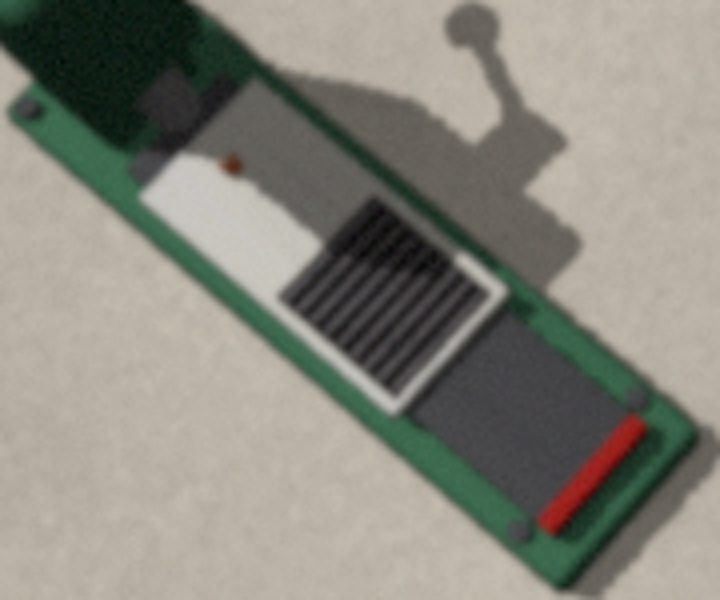

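View pics/sp.png

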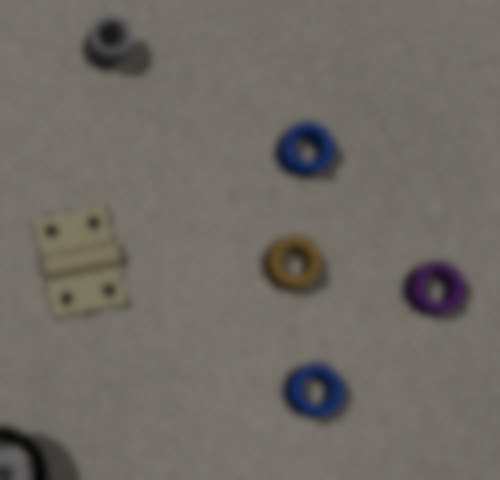

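```bash
cat > h.py <<'E'
import numpy as np,cv2
from station import manip
def cam(n):
    m=manip.camera_model(n); f=210/np.tan(np.radians(m["vfov"])/2)
    return np.array([[f,0,m["cx"]],[0,f,m["cy"]],[0,0,1.]]),m["rvec"],m["tvec"]
def proj(P,n):
    K,r,t=cam(n); return cv2.projectPoints(np.array(P,float).reshape(-1,3),r,t,K,None)[0][:,0]
def ray(p,n,z):
    K,r,t=cam(n);R=cv2.Rodrigues(r)[0];c=-R.T@t
    d=R.T@np.linalg.inv(K)@[p[0],p[1],1]; return c+d*(z-c[2])/d[2]
E
python3 - <<'E'
from h import *
from scipy.optimize import least_squares
px=np.array([[562,587],[698,432],[8,104],[393,413],[508,290],[232,158]])/4+[84.6,89.6]
def pts(v):
    x,y,a,t,h=v; P=np.array([[-.33,-.065,.04],[-.33,.065,.04],[.13,-.065,.04],[-.175-t,-.05,h],[-.175-t,.05,h],[-t,0,h+.014]])
    best=P.copy(); c,s=np.cos(a),np.sin(a)
    best[:,:2]=P[:,:2]@np.array([[c,s],[-s,c]])+[x,y]; return best
for s in (1,-1):
  p=px.copy()
  if s<0: p[[0,1]]=p[[1,0]];p[[3,4]]=p[[4,3]]
  f=lambda v:np.r_[(proj(pts(v),"top")-p).ravel(),(v[4]-.066)/.003]
  for a0 in (0,2,4):
    r=least_squares(f,[.6,.3,a0,.01,.066]); print(s,r.cost,r.x,np.degrees(r.x[2]))
  print(f(r.x).round(1)) if r.cost<500 else 0
print("spacer",ray((398.5,230.8),"top",.024),ray((397.95,230.18),"top",.018))
for nm,q in (("blue1",(401.5,202)),("blue2",(403.5,262.5)),("purple",(434,237)),("socket",(352.5,175)),("hinge",(345,231)),("hub",(325,284))): print(nm,ray(q,"top",.02))
K,r,t=cam("side");R=cv2.Rodrigues(r)[0];print(-R.T@t)
E
```

```text
1 5001.140150009717 [0.6547467  0.27196178 1.09785349 0.02754927 0.06452025] 62.90237172986149
1 5001.140149627945 [0.65474543 0.27196341 1.09786478 0.02755178 0.0645217 ] 62.903018514532626
1 5001.140149798584 [0.65474532 0.27196356 1.09786584 0.02755202 0.06452184] 62.903079317456445
-1 495.5047683599781 [0.65923612 0.2691082  1.05244211 0.03092129 0.07771357] 60.3004911190813
-1 495.504768455301 [0.65923605 0.26910874 1.05244402 0.0309224  0.07771418] 60.30060024434652
-1 495.5047684196335 [0.65923604 0.26910865 1.05244385 0.0309222  0.07771408] 60.30059059365236
[ -1.  -10.    5.4  -1.5  10.5 -15.7  -4.    1.9   2.2   7.9 -12.3  15.7
   3.9]
spacer [ 0.44685865 -0.38409252  0.024     ] [ 0.44920388 -0.38450457  0.018     ]
blue1 [ 0.51784889 -0.39682627  0.02      ]
blue2 [ 0.37173979 -0.39238659  0.02      ]
purple [ 0.4315725  -0.46936587  0.02      ]
socket [ 0.58678065 -0.28045294  0.02      ]
hinge [ 0.44826795 -0.25676926  0.02      ]
hub [ 0.32377699 -0.20522102  0.02      ]
[-0.1318284  -0.97346158  0.76874546]
```

```bash
python3 - <<'E'
from h import *
from scipy.optimize import least_squares
px=np.array([[562,587],[698,432],[8,104],[393,413],[508,290],[232,158]])/4+[84.6,89.6]
def pts(v):
    x,y,a,t,h=v; P=np.array([[-.33,.065,.04],[-.33,-.065,.04],[.13,.065,.04],[-.175-t,.05,h],[-.175-t,-.05,h],[-t,0,h+.014]])
    c,s=np.cos(a),np.sin(a); P[:,:2]=P[:,:2]@np.array([[c,s],[-s,c]])+[x,y]; return P
f=lambda v:np.r_[(proj(pts(v),"top")-px).ravel(),(v[4]-.066)/.003]
r=least_squares(f,[.6,.3,1,.01,.066]); print(r.cost,r.x,np.degrees(r.x[2])); print(f(r.x).round(1))
x,y,a,t,h=r.x
W=lambda X,Y=0:(x+X*np.cos(a)-Y*np.sin(a),y+X*np.sin(a)+Y*np.cos(a))
for X in (-.12,-.145,-.1225-t,-.33,0): print(X,W(X),np.hypot(*W(X)))
E
```

```text
4.367965599549223 [0.70052158 0.23406435 0.84390127 0.01796476 0.06517737] 48.35198086007879
[-1.5  1.4  1.5 -0.8 -0.7  0.2  0.2  0.1  0.7 -0.3 -0.2 -0.6 -0.3]
-0.12 (np.float64(0.620775260625317), np.float64(0.14439538265381469)) 0.6373475902019021
-0.145 (np.float64(0.6041614430483846), np.float64(0.12571434773814658)) 0.6171022172165112
-0.14046476030346486 (np.float64(0.6071753488478204), np.float64(0.12910326658302246)) 0.6207491906485899
-0.33 (np.float64(0.4812191929790845), np.float64(-0.012525310637797382)) 0.48138217156227825
0 (np.float64(0.7005215849945927), np.float64(0.23406435024902156)) 0.7385909633219412
```

```bash
cat >> h.py <<'E'
def plan(target,yaw,n,g=0.0):
    o=manip.observe(); p=o["ee_pos"]; y=o["ee_rot"][2]
    dy=(yaw-y+180)%360-180; d=(np.array(target)-p)/n; rows=[]
    for i in range(n):
        a=np.radians(y+dy*i/n); c,s=np.cos(a),np.sin(a)
        rows.append([round(float(v),4) for v in (c*d[0]+s*d[1],s*d[0]-c*d[1],-d[2])]+[0,0,round(-dy/n,2),g])
    print("t",round(o["t"],2),p.round(4),o["ee_rot"].round(2),o["force"].round(1),"step",np.linalg.norm(d))
    for r in rows: print(r)
PX,PY,PA=.70052,.23406,48.352
def W(X,Y=0):
    a=np.radians(PA); return PX+X*np.cos(a)-Y*np.sin(a),PY+X*np.sin(a)+Y*np.cos(a)
E
python3 -c "
from h import *
print(W(-.155)); plan([*W(-.155),.18],-131.65,18)"
```

```text
(np.float64(0.5975143697140407), np.float64(0.1182375491133422))
t 0.4 [ 0.1614 -0.5257  0.2312] [ 179.99   -0.   -162.94] [-0.   0.8 -0.3] step 0.04330121447067495
[-0.0337, 0.0271, 0.0028, 0, 0, np.float64(-1.74), 0.0]
[-0.0345, 0.0261, 0.0028, 0, 0, np.float64(-1.74), 0.0]
[-0.0352, 0.025, 0.0028, 0, 0, np.float64(-1.74), 0.0]
[-0.036, 0.0239, 0.0028, 0, 0, np.float64(-1.74), 0.0]
[-0.0367, 0.0228, 0.0028, 0, 0, np.float64(-1.74), 0.0]
[-0.0374, 0.0217, 0.0028, 0, 0, np.float64(-1.74), 0.0]
[-0.038, 0.0206, 0.0028, 0, 0, np.float64(-1.74), 0.0]
[-0.0386, 0.0194, 0.0028, 0, 0, np.float64(-1.74), 0.0]
[-0.0392, 0.0182, 0.0028, 0, 0, np.float64(-1.74), 0.0]
[-0.0397, 0.017, 0.0028, 0, 0, np.float64(-1.74), 0.0]
[-0.0402, 0.0158, 0.0028, 0, 0, np.float64(-1.74), 0.0]
[-0.0407, 0.0146, 0.0028, 0, 0, np.float64(-1.74), 0.0]
[-0.0411, 0.0133, 0.0028, 0, 0, np.float64(-1.74), 0.0]
[-0.0415, 0.0121, 0.0028, 0, 0, np.float64(-1.74), 0.0]
[-0.0418, 0.0108, 0.0028, 0, 0, np.float64(-1.74), 0.0]
[-0.0421, 0.0095, 0.0028, 0, 0, np.float64(-1.74), 0.0]
[-0.0424, 0.0083, 0.0028, 0, 0, np.float64(-1.74), 0.0]
[-0.0426, 0.007, 0.0028, 0, 0, np.float64(-1.74), 0.0]
```

>>> move_arm(
  rows=[
    [[-0.034,0.027,0.003,0,0,-1.7,0],[-0.0345,0.026,0.003,0,0,-1.7,0],[-0.035,0.025,0.003,0,0,-1.7,0],[-0.036,0.024,0.003,0,0,-1.7,0],[-0.037,0.023,0.003,0,0,-1.7,0]],
  ],
  force=40,
)

```text
t: 0.9
ee_pos: [0.2837, -0.3454, 0.2163]
ee_rot: [-180.0, 0.0, -154.4]
force: [0.7, 0.8, 0.8]
grip_width: 0.0121
grasp_force: 0.0
```

>>> move_arm(
  rows=[
    [[-0.0374,0.0217,0.003,0,0,-1.7,0],[-0.038,0.0206,0.003,0,0,-1.7,0],[-0.0386,0.0194,0.003,0,0,-1.7,0],[-0.0392,0.0182,0.003,0,0,-1.7,0],[-0.0397,0.017,0.003,0,0,-1.7,0]],
  ],
)

```text
t: 1.4
ee_pos: [0.4059, -0.1668, 0.2015]
ee_rot: [-180.0, 0.0, -145.9]
force: [0.9, -1.8, -0.8]
grip_width: -0.0001
grasp_force: 0.0
```

>>> move_arm(
  rows=[
    [[-0.04,0.0158,0.003,0,0,-1.7,0],[-0.0407,0.0146,0.003,0,0,-1.7,0],[-0.041,0.0133,0.003,0,0,-1.7,0],[-0.0415,0.012,0.003,0,0,-1.7,0],[-0.042,0.0108,0.003,0,0,-1.7,0]],
  ],
)

```text
t: 1.9
ee_pos: [0.5284, 0.011, 0.1864]
ee_rot: [-180.0, 0.0, -137.3]
force: [0.7, -0.3, 0.7]
grip_width: -0.0003
grasp_force: 0.0
```

```bash
python3 -c "
from h import *
plan([*W(-.155),.11],-131.65,5)"
```

```text
t 1.9 [0.5284 0.011  0.1864] [-1.7998e+02  2.0000e-02 -1.3735e+02] [ 0.7 -0.3  0.7] step 0.02973075857844757
[-0.0247, 0.0064, 0.0153, 0, 0, np.float64(-1.14), 0.0]
[-0.0248, 0.0059, 0.0153, 0, 0, np.float64(-1.14), 0.0]
[-0.0249, 0.0054, 0.0153, 0, 0, np.float64(-1.14), 0.0]
[-0.025, 0.0049, 0.0153, 0, 0, np.float64(-1.14), 0.0]
[-0.0251, 0.0044, 0.0153, 0, 0, np.float64(-1.14), 0.0]
```

>>> move_arm(
  rows=[
    [[-0.0247,0.0064,0.0153,0,0,-1.14,0],[-0.0248,0.0059,0.0153,0,0,-1.14,0],[-0.0249,0.0054,0.0153,0,0,-1.14,0],[-0.025,0.0049,0.0153,0,0,-1.14,0],[-0.0251,0.0044,0.0153,0,0,-1.14,0]],
  ],
)

```text
t: 2.4
ee_pos: [0.5974, 0.1173, 0.1091]
ee_rot: [-180.0, 0.0, -131.7]
force: [1.0, -0.0, -0.0]
grip_width: -0.0002
grasp_force: 0.0
```

```bash
python3 -c "
from h import *
plan([*W(-.155),.077],-131.65,4)
a=manip.camera('top')[60:240,85:290,::-1];b=manip.camera('side')[:230,200:460,::-1]
cv2.imwrite('pics/c.png',np.hstack([cv2.resize(a,(400,351)),cv2.resize(b,(397,351))]))"
```

```text
t 2.4 [0.5974 0.1173 0.1091] [-180.      0.   -131.68] [ 1. -0. -0.] step 0.008031704010611517
[-0.0002, 0.0001, 0.008, 0, 0, np.float64(-0.01), 0.0]
[-0.0002, 0.0001, 0.008, 0, 0, np.float64(-0.01), 0.0]
[-0.0002, 0.0001, 0.008, 0, 0, np.float64(-0.01), 0.0]
[-0.0002, 0.0001, 0.008, 0, 0, np.float64(-0.01), 0.0]
```

View pics/c.png

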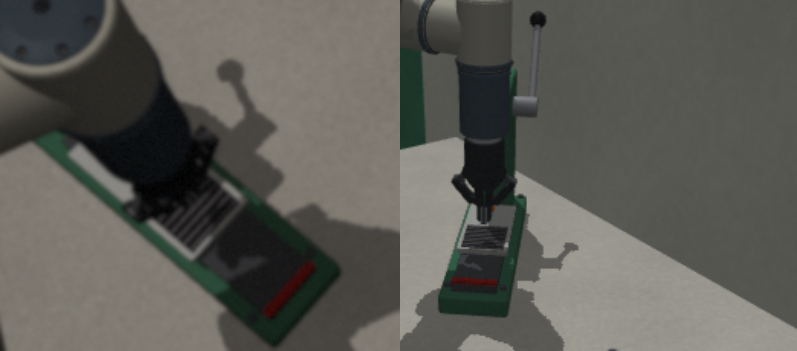

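The tool is centred over the pad and clear of the head: fingertips at (484,220) in the composite, pad at (484,237). Next is a slow descent to contact.

>>> move_arm(
  rows=[
    [[0,0,0.008,0,0,0,0],[0,0,0.008,0,0,0,0],[0,0,0.008,0,0,0,0],[0,0,0.007,0,0,0,0],[0,0,0,0,0,0,0]],
  ],
)

```text
t: 3.0
ee_pos: [0.596, 0.1157, 0.0776]
ee_rot: [179.9, -0.1, -131.8]
force: [0.4, 0.2, 0.3]
grip_width: -0.0001
grasp_force: 0.0
```

>>> move_arm(
  rows=[
    [[0,0,0.001,0,0,0,0],[0,0,0.001,0,0,0,0],[0,0,0.001,0,0,0,0],[0,0,0.001,0,0,0,0],[0,0,0,0,0,0,0]],
  ],
)

```text
t: 3.5
ee_pos: [0.5969, 0.1163, 0.0747]
ee_rot: [180.0, -0.0, -131.7]
force: [-0.5, -0.2, 0.1]
grip_width: 0.0005
grasp_force: 0.0
```

>>> move_arm(
  rows=[
    [[0,0,0.001,0,0,0,0],[0,0,0.001,0,0,0,0],[0,0,0.001,0,0,0,0],[0,0,0,0,0,0,0]],
  ],
)

```text
t: 3.9
ee_pos: [0.5968, 0.1163, 0.0715]
ee_rot: [180.0, -0.0, -131.7]
force: [0.6, -0.7, -0.7]
grip_width: -0.0001
grasp_force: 0.0
```

>>> move_arm(
  rows=[
    [[0,0,0.0005,0,0,0,0],[0,0,0.0005,0,0,0,0],[0,0,0,0,0,0,0]],
  ],
)

```text
t: 4.2
ee_pos: [0.5969, 0.1163, 0.0707]
ee_rot: [180.0, -0.0, -131.7]
force: [0.3, -0.3, -0.8]
grip_width: -0.0002
grasp_force: 0.0
```

>>> move_arm(
  rows=[
    [[0,0,0.0005,0,0,0,0],[0,0,0.0005,0,0,0,0],[0,0,0,0,0,0,0]],
  ],
)

```text
t: 4.5
ee_pos: [0.5969, 0.1163, 0.0697]
ee_rot: [180.0, -0.0, -131.7]
force: [0.3, -0.4, 0.6]
grip_width: -0.0
grasp_force: 0.0
```

>>> move_arm(
  rows=[
    [[0,0,0.0005,0,0,0,0],[0,0,0,0,0,0,0]],
  ],
)

```text
t: 4.7
ee_pos: [0.5969, 0.1163, 0.0692]
ee_rot: [180.0, -0.0, -131.7]
force: [-0.5, -0.1, 0.0]
grip_width: -0.0001
grasp_force: 0.0
```

>>> move_arm(
  rows=[
    [[0,0,0.0005,0,0,0,0],[0,0,0,0,0,0,0]],
  ],
)

```text
t: 4.9
ee_pos: [0.5969, 0.1163, 0.0687]
ee_rot: [180.0, -0.0, -131.7]
force: [0.3, 1.2, 0.4]
grip_width: -0.0002
grasp_force: 0.0
```

>>> move_arm(
  rows=[
    [[0,0,0.0005,0,0,0,0],[0,0,0.0005,0,0,0,0]],
  ],
)

```text
t: 5.1
ee_pos: [0.597, 0.1163, 0.0682]
ee_rot: [-180.0, 0.0, -131.7]
force: [-2.6, 0.1, 6.1]
grip_width: -0.0004
grasp_force: 2.5
```

>>> move_arm(
  rows=[
    [[0,0,0.0005,0,0,0,0],[0,0,0.0005,0,0,0,0]],
  ],
)

```text
t: 5.3
ee_pos: [0.597, 0.1163, 0.0681]
ee_rot: [-180.0, 0.0, -131.7]
force: [-5.1, 0.3, 10.8]
grip_width: 0.0002
grasp_force: 5.3
```

>>> move_arm(
  rows=[
    [[0,0,0.0005,0,0,0,0],[0,0,0,0,0,0,0]],
  ],
)

```text
t: 5.5
ee_pos: [0.597, 0.1163, 0.0681]
ee_rot: [-179.9, 0.0, -131.7]
force: [-4.9, -0.2, 11.1]
grip_width: 0.0001
grasp_force: 5.4
```

>>> move_arm(
  rows=[
    [[0,0,0.0005,0,0,0,0],[0,0,0.0005,0,0,0,0]],
  ],
)

```text
t: 5.7
ee_pos: [0.5973, 0.1165, 0.0681]
ee_rot: [-179.9, 0.1, -131.7]
force: [-7.7, 1.6, 17.7]
grip_width: -0.0003
grasp_force: 8.8
```

>>> move_arm(
  rows=[
    [[0.001,0,0,0,0,0,0],[0.002,0,0,0,0,0,0],[0.002,0,0,0,0,0,0]],
  ],
)

```text
t: 6.0
ee_pos: [0.596, 0.115, 0.0681]
ee_rot: [-179.9, 0.4, -131.7]
force: [-1.3, 6.8, 9.9]
grip_width: -0.0005
grasp_force: 5.0
```

>>> move_arm(
  rows=[
    [[0.001,0,0.0006,0,0,0,0],[0.001,0,0.0006,0,0,0,0],[0.001,0,0,0,0,0,0]],
  ],
)

```text
t: 6.3
ee_pos: [0.5946, 0.1134, 0.0681]
ee_rot: [-179.8, 0.6, -131.6]
force: [-2.8, 8.0, 15.5]
grip_width: 0.0003
grasp_force: 7.6
```

>>> move_arm(
  rows=[
    [[0.002,0,0.0002,0,0,0,0],[0.002,0,0.0002,0,0,0,0],[0.002,0,0,0,0,0,0]],
  ],
)

```text
t: 6.6
ee_pos: [0.5909, 0.1091, 0.0681]
ee_rot: [-179.8, 0.6, -131.6]
force: [-3.6, 8.9, 16.4]
grip_width: -0.0002
grasp_force: 8.4
```

>>> move_arm(
  rows=[
    [[0.003,0,0,0,0,0,0],[0.004,0,0,0,0,0,0],[0.004,0,0,0,0,0,0],[0.004,0,0,0,0,0,0],[0.004,0,0,0,0,0,0]],
  ],
)

```text
t: 7.1
ee_pos: [0.5785, 0.0946, 0.0681]
ee_rot: [-179.8, 0.6, -131.6]
force: [-2.9, 8.3, 17.3]
grip_width: -0.0003
grasp_force: 8.5
```

```bash
python3 -c "
from h import *
o=manip.observe();print(o['t'],o['force'],o['ee_pos'])
a=manip.camera('top')[90:240,85:265,::-1]
a=np.clip(cv2.resize(a,None,fx=4,fy=4,interpolation=cv2.INTER_CUBIC)*1.6,0,255).astype(np.uint8)
cv2.imwrite('pics/d.png',a)"
```

```text
7.1 [-2.92309835  8.28165638 17.34960002] [0.57845645 0.09463768 0.06806128]
```

View pics/d.png

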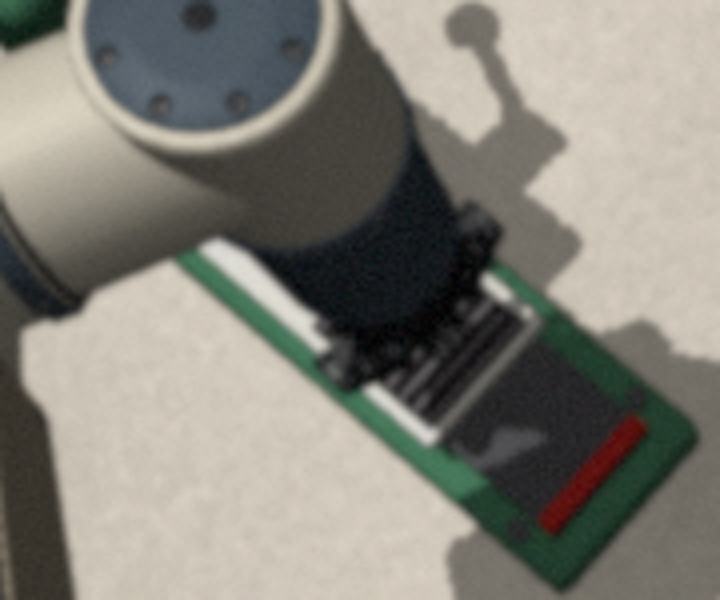

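The pad and plate have moved about 29 mm (front corner now near (435,445) in the crop, was (393,413)) and follow the fingers. About 73 mm is left.

>>> move_arm(
  rows=[
    [[0.005,0,0,0,0,0,0],[0.005,0,0,0,0,0,0],[0.005,0,0,0,0,0,0],[0.005,0,0,0,0,0,0],[0.005,0,0,0,0,0,0]],
  ],
)

```text
t: 7.65
ee_pos: [0.5621, 0.0758, 0.068]
ee_rot: [-179.7, 0.6, -131.6]
force: [-2.4, 6.9, 17.6]
grip_width: 0.0
grasp_force: 8.7
```

>>> move_arm(
  rows=[
    [[0.005,0,0,0,0,0,0],[0.005,0,0,0,0,0,0],[0.005,0,0,0,0,0,0],[0.005,0,0,0,0,0,0],[0.005,0,0,0,0,0,0]],
  ],
)

```text
t: 8.15
ee_pos: [0.5457, 0.0569, 0.068]
ee_rot: [-179.7, 0.6, -131.6]
force: [-1.4, 6.9, 18.6]
grip_width: 0.0001
grasp_force: 8.8
```

>>> move_arm(
  rows=[
    [[0.004,0,0,0,0,0,0],[0.003,0,0,0,0,0,0],[0.003,0,0,0,0,0,0],[0.003,0,0,0,0,0,0],[0.002,0,0,0,0,0,0]],
  ],
)

```text
t: 8.65
ee_pos: [0.5358, 0.0454, 0.068]
ee_rot: [-179.7, 0.6, -131.6]
force: [-1.5, 7.7, 17.2]
grip_width: -0.0001
grasp_force: 9.0
```

>>> move_arm(
  rows=[
    [[0.0015,0,0,0,0,0,0],[0.0015,0,0,0,0,0,0],[0.0015,0,0,0,0,0,0]],
  ],
)

```text
t: 8.95
ee_pos: [0.5329, 0.0421, 0.068]
ee_rot: [-179.7, 0.6, -131.6]
force: [-1.0, 6.5, 18.3]
grip_width: -0.0
grasp_force: 9.1
```

>>> move_arm(
  rows=[
    [[0.001,0,0,0,0,0,0],[0.001,0,0,0,0,0,0],[0.001,0,0,0,0,0,0]],
  ],
)

```text
t: 9.25
ee_pos: [0.5315, 0.0404, 0.068]
ee_rot: [-179.7, 0.7, -131.6]
force: [-0.1, 10.5, 15.4]
grip_width: 0.0
grasp_force: 7.9
```

>>> move_arm(
  rows=[
    [[0.001,0,0.0002,0,0,0,0],[0.001,0,0.0002,0,0,0,0],[0,0,0,0,0,0,0]],
  ],
)

```text
t: 9.55
ee_pos: [0.5313, 0.0397, 0.068]
ee_rot: [-179.6, 0.8, -131.6]
force: [2.4, 10.9, 16.5]
grip_width: -0.0003
grasp_force: 8.1
```

The forward resistance rose from 4 to 10 N and the tool stopped moving, so the plate is on the stop. Lift straight up, then check with a picture once the arm is clear.

>>> move_arm(
  rows=[
    [[0,0,-0.002,0,0,0,0],[0,0,-0.005,0,0,0,0],[0,0,-0.02,0,0,0,0],[0,0,-0.03,0,0,0,0],[0,0,-0.03,0,0,0,0]],
  ],
)

```text
t: 10.05
ee_pos: [0.5243, 0.0356, 0.1505]
ee_rot: [179.9, -0.2, -131.8]
force: [-0.2, -0.4, -0.1]
grip_width: -0.0001
grasp_force: 0.0
```

```bash
python3 -c "
from h import *
plan([.448,-.384,.11],180,10,.05)"
```

```text
t 10.05 [0.5243 0.0356 0.1505] [ 1.7992e+02 -1.5000e-01 -1.3175e+02] [-0.2 -0.4 -0.1] step 0.04283632533733308
[0.0364, -0.0222, 0.0041, 0, 0, np.float64(4.82), 0.05]
[0.0344, -0.0252, 0.0041, 0, 0, np.float64(4.82), 0.05]
[0.0321, -0.028, 0.0041, 0, 0, np.float64(4.82), 0.05]
[0.0297, -0.0306, 0.0041, 0, 0, np.float64(4.82), 0.05]
[0.027, -0.033, 0.0041, 0, 0, np.float64(4.82), 0.05]
[0.0241, -0.0352, 0.0041, 0, 0, np.float64(4.82), 0.05]
[0.0211, -0.0371, 0.0041, 0, 0, np.float64(4.82), 0.05]
[0.0179, -0.0387, 0.0041, 0, 0, np.float64(4.82), 0.05]
[0.0146, -0.0401, 0.0041, 0, 0, np.float64(4.82), 0.05]
[0.0111, -0.0412, 0.0041, 0, 0, np.float64(4.82), 0.05]
```

>>> move_arm(
  rows=[
    [[0.036,-0.022,0.004,0,0,4.8,0.05],[0.034,-0.025,0.004,0,0,4.8,0.05],[0.032,-0.028,0.004,0,0,4.8,0.05],[0.03,-0.031,0.004,0,0,4.8,0.05],[0.027,-0.033,0.004,0,0,4.8,0.05]],
  ],
)

```text
t: 10.55
ee_pos: [0.4863, -0.1749, 0.1298]
ee_rot: [180.0, -0.1, -155.9]
force: [0.5, 0.5, 0.5]
grip_width: 0.05
grasp_force: 0.0
```

>>> move_arm(
  rows=[
    [[0.024,-0.035,0.004,0,0,4.8,0.05],[0.021,-0.037,0.004,0,0,4.8,0.05],[0.018,-0.039,0.004,0,0,4.8,0.05],[0.015,-0.04,0.004,0,0,4.8,0.05],[0.011,-0.041,0.004,0,0,4.8,0.05]],
  ],
)

```text
t: 11.05
ee_pos: [0.4484, -0.3845, 0.1096]
ee_rot: [180.0, -0.1, -180.0]
force: [-0.1, 0.7, 0.7]
grip_width: 0.0503
grasp_force: 0.0
```

```bash
python3 - <<'E'
from h import *
from scipy.optimize import least_squares
t=manip.camera('top');s=manip.camera('side')
def blob(im,n):
    h=cv2.cvtColor(np.ascontiguousarray(im),cv2.COLOR_RGB2HSV)
    m=((h[...,0]>8)&(h[...,0]<28)&(h[...,1]>90)).astype(np.uint8)
    N,l,st,c=cv2.connectedComponentsWithStats(m)
    for i in range(1,N):
        if st[i,4]>15: print(n,st[i],c[i].round(1))
blob(t,'top');blob(s,'side')
print("expect",proj([[.447,-.384,.012],[*W(-.12),.082],[*W(-.295,.05),.068],[*W(-.295,-.05),.068]],'top').round(1).tolist(),proj([[.447,-.384,.012]],'side'))
for d in manip.outline_of('spacer','side')[:5]: print(d['bbox'],round(d['confidence'],2))
a=cv2.resize(t[90:240,85:265,::-1],None,fx=3,fy=3,interpolation=cv2.INTER_CUBIC)
b=cv2.resize(s[220:345,260:370,::-1],(260,295),interpolation=cv2.INTER_CUBIC)
cv=np.zeros((450,800,3),np.uint8);cv[:,:540]=a;cv[:295,540:]=b
cv2.imwrite('pics/e.png',np.clip(cv*1.5,0,255).astype(np.uint8))
plan([.448,-.384,.05],180,3,.05)
E
```

```text
top [450  59  19  10  72] [459.  63.]
top [410  71  19  49 179] [418.7  88.5]
top [469  70  28  64  83] [482.6 101.8]
top [ 484  190   76   51 2548] [527.6 220.5]
top [391 226  15  11  87] [398.1 231.5]
top [509 280  13   9  92] [515.4 284. ]
top [530 280  13   9  94] [536.5 283.8]
top [511 307   3   8  19] [511.9 310.6]
top [523 306  13  10  95] [529. 310.]
top [544 306  13   9  98] [550.2 309.8]
side [426 237  97  78 672] [476.  278.1]
side [319 276  14  16 190] [325.1 283.4]
side [ 387  303  115  115 6791] [442. 360.]
side [363 391  13  17 177] [369.2 398.9]
side [332 398   9  10  52] [336.7 401.7]
side [385 412  13   8  84] [390.9 416.1]
expect [[397.1, 231.4], [173.4, 155.4], [215.1, 221.3], [244.4, 189.2]] [[323.10863758 283.53477564]]
[342.7, 267.3, 358.4, 281.6] 0.76
[294.2, 293.0, 308.3, 306.3] 0.7
[343.1, 304.3, 353.6, 314.1] 0.63
[318.1, 274.0, 332.8, 291.0] 0.47
t 11.2 [ 0.4479 -0.3848  0.1088] [ 1.7992e+02 -1.6000e-01 -1.7999e+02] [-1.1  0.2 -0.1] step 0.019606828075757008
[-0.0, 0.0003, 0.0196, 0, 0, np.float64(0.0), 0.05]
[-0.0, 0.0003, 0.0196, 0, 0, np.float64(0.0), 0.05]
[-0.0, 0.0003, 0.0196, 0, 0, np.float64(0.0), 0.05]
```

View pics/e.png

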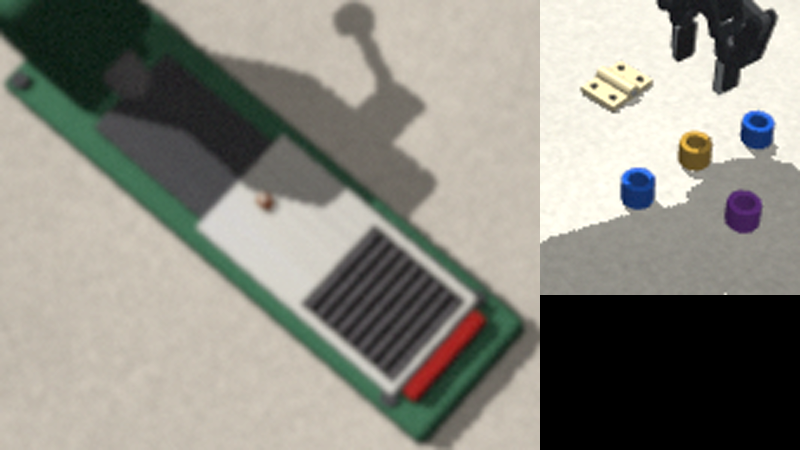

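The brass ring is confirmed at (695,150) in the side inset. The plate rests on the red stop, and the pin shows at (265,200) in the crop, which is (173.3,156.7) in the full picture. Next I'll triangulate the spacer and the pin.

```bash
cat >> h.py <<'E'
def cents(im,lo,hi,smin,roi,vmin=40):
    x0,y0,x1,y1=roi; h=cv2.cvtColor(np.ascontiguousarray(im[y0:y1,x0:x1]),cv2.COLOR_RGB2HSV)
    m=((h[...,0]>=lo)&(h[...,0]<=hi)&(h[...,1]>smin)&(h[...,2]>vmin)).astype(np.uint8)
    N,l,st,c=cv2.connectedComponentsWithStats(m)
    return [(int(st[i,4]),(st[i,:4]+[x0,y0,0,0]).tolist(),(c[i]+[x0,y0]).round(1).tolist()) for i in range(1,N) if st[i,4]>3]
E
python3 - <<'E'
from h import *
t=manip.camera('top');s=manip.camera('side')
e=proj([[*W(-.12),.075]],'top')[0];f=proj([[*W(-.12),.075]],'side')[0]; print(e,f)
r=lambda e:[int(e[0])-14,int(e[1])-14,int(e[0])+14,int(e[1])+14]
print(cents(t,2,18,90,r(e)));print(cents(s,2,18,90,r(f)))
from scipy.optimize import least_squares
def tri(a,b,z):
    R=least_squares(lambda v:np.r_[proj([[v[0],v[1],z]],'top')[0]-a,proj([[v[0],v[1],z]],'side')[0]-b],[.5,0]);print(z,R.x,R.fun.round(1))
for z in (.012,.014,.018): tri([398.1,231.2],[325.1,283.4],z)
E
```

```text
[174.17359127 156.30889735] [256.30514792 149.68657924]
[(5, [173, 156, 3, 3], [174.0, 157.2])]
[(15, [255, 148, 3, 5], [256.0, 150.0])]
0.012 [ 0.4490734  -0.38666256] [ 0.1 -0.6 -0.5  0.4]
0.014 [ 0.44846388 -0.38692151] [ 0.4 -0.5 -0.6 -0. ]
0.018 [ 0.44724972 -0.3874329 ] [ 1.1 -0.2 -0.7 -1. ]
```

>>> move_arm(
  rows=[
    [[-0.0005,-0.002,0.03,0,0,0,0.05],[0,0,0.03,0,0,0,0.05],[0,0,0.025,0,0,0,0.05],[0,0,0.01,0,0,0,0.05],[0,0,0,0,0,0,0.05]],
  ],
)

```text
t: 11.8
ee_pos: [0.4498, -0.3837, 0.0143]
ee_rot: [179.9, -0.1, -179.7]
force: [-0.3, -1.1, 0.6]
grip_width: 0.0499
grasp_force: 0.0
```

>>> move_arm(
  rows=[
    [[0,0,0.005,0,0,0,0.05],[0,0,0.003,0,0,0,0.05],[0,0,0,0,0,0,0.05]],
  ],
)

```text
t: 12.1
ee_pos: [0.4507, -0.385, 0.0078]
ee_rot: [-180.0, 0.0, -179.7]
force: [0.3, 0.4, -0.3]
grip_width: 0.0502
grasp_force: 0.0
```

>>> move_arm(
  rows=[
    [[0.002,-0.001,0.003,0,0,0,0.05],[0,0,0.002,0,0,0,0.05],[0,0,0,0,0,0,0.05]],
  ],
)

```text
t: 12.4
ee_pos: [0.4481, -0.386, 0.0021]
ee_rot: [180.0, -0.0, -179.8]
force: [-0.8, -0.6, 0.1]
grip_width: 0.0498
grasp_force: 0.0
```

>>> move_arm(
  rows=[
    [[0,0,0,0,0,0,0.026],[0,0,0,0,0,0,0.026],[0,0,0,0,0,0,0.026],[0,0,0,0,0,0,0.026]],
  ],
  force=30,
)

```text
t: 12.8
ee_pos: [0.4485, -0.3861, 0.0026]
ee_rot: [-180.0, 0.0, -179.7]
force: [-0.9, -0.2, 2.9]
grip_width: 0.0311
grasp_force: 29.9
```

>>> move_arm(
  rows=[
    [[0,0,-0.01,0,0,0,0.026],[0,0,-0.03,0,0,0,0.026],[0,0,-0.04,0,0,0,0.026],[0,0,-0.04,0,0,0,0.026],[0,0,0,0,0,0,0.026]],
  ],
)

```text
t: 13.3
ee_pos: [0.4513, -0.3883, 0.1296]
ee_rot: [-179.6, 0.6, -179.7]
force: [-0.5, 0.5, -0.7]
grip_width: 0.0312
grasp_force: 30.0
```

```bash
python3 - <<'E'
from h import *
t=manip.camera('top');s=manip.camera('side')
plan([*W(-.13),.125],-131.65,15,.026)
o=manip.observe();p=o['ee_pos'];c=p-[0,0,-.009]
for n,im in(('top',t),('side',s)):
    e=proj([p+[0,0,.0094]],n)[0]; print(n,e,cents(im,8,28,90,[int(e[0])-20,int(e[1])-20,int(e[0])+20,int(e[1])+20]))
E
```

```text
t 13.4 [ 0.4488 -0.386   0.1236] [-1.7996e+02  1.5000e-01 -1.7975e+02] [-0.7  0.3 -2.8] step 0.036561406252038485
[-0.0112, 0.0348, -0.0001, 0, 0, np.float64(-3.21), 0.026]
[-0.0131, 0.0341, -0.0001, 0, 0, np.float64(-3.21), 0.026]
[-0.015, 0.0333, -0.0001, 0, 0, np.float64(-3.21), 0.026]
[-0.0168, 0.0325, -0.0001, 0, 0, np.float64(-3.21), 0.026]
[-0.0186, 0.0315, -0.0001, 0, 0, np.float64(-3.21), 0.026]
[-0.0204, 0.0304, -0.0001, 0, 0, np.float64(-3.21), 0.026]
[-0.022, 0.0292, -0.0001, 0, 0, np.float64(-3.21), 0.026]
[-0.0236, 0.0279, -0.0001, 0, 0, np.float64(-3.21), 0.026]
[-0.0251, 0.0265, -0.0001, 0, 0, np.float64(-3.21), 0.026]
[-0.0266, 0.0251, -0.0001, 0, 0, np.float64(-3.21), 0.026]
[-0.0279, 0.0236, -0.0001, 0, 0, np.float64(-3.21), 0.026]
[-0.0292, 0.022, -0.0001, 0, 0, np.float64(-3.21), 0.026]
[-0.0304, 0.0203, -0.0001, 0, 0, np.float64(-3.21), 0.026]
[-0.0315, 0.0186, -0.0001, 0, 0, np.float64(-3.21), 0.026]
[-0.0325, 0.0168, -0.0001, 0, 0, np.float64(-3.21), 0.026]
top [412.81926061 222.74450047] [(7, [414, 226, 5, 2], [415.9, 226.4])]
side [328.63172243 241.46044599] [(126, [324, 232, 9, 17], [327.8, 239.5])]
```

>>> move_arm(
  rows=[
    [[-0.011,0.035,0,0,0,-3.2,0.026],[-0.013,0.034,0,0,0,-3.2,0.026],[-0.015,0.033,0,0,0,-3.2,0.026],[-0.017,0.0325,0,0,0,-3.2,0.026],[-0.0185,0.0315,0,0,0,-3.2,0.026]],
  ],
)

```text
t: 13.9
ee_pos: [0.5025, -0.2101, 0.1208]
ee_rot: [179.9, -0.2, -163.6]
force: [-0.2, 0.3, -0.7]
grip_width: 0.0308
grasp_force: 30.1
```

>>> move_arm(
  rows=[
    [[-0.0205,0.0305,0,0,0,-3.2,0.026],[-0.022,0.029,0,0,0,-3.2,0.026],[-0.0235,0.028,0,0,0,-3.2,0.026],[-0.025,0.0265,0,0,0,-3.2,0.026],[-0.0265,0.025,0,0,0,-3.2,0.026]],
  ],
)

```text
t: 14.4
ee_pos: [0.5574, -0.0363, 0.1208]
ee_rot: [179.9, -0.2, -147.6]
force: [0.6, -1.1, -0.7]
grip_width: 0.031
grasp_force: 30.1
```

>>> move_arm(
  rows=[
    [[-0.028,0.0235,0,0,0,-3.2,0.026],[-0.029,0.022,0,0,0,-3.2,0.026],[-0.0305,0.0205,0,0,0,-3.2,0.026],[-0.0315,0.0185,0,0,0,-3.2,0.026],[-0.02,0.01,0,0,0,-3.2,0.026]],
  ],
)

```text
t: 14.9
ee_pos: [0.6089, 0.125, 0.1202]
ee_rot: [179.9, -0.2, -131.5]
force: [-0.2, -0.2, -1.9]
grip_width: 0.031
grasp_force: 30.1
```

>>> move_arm(
  rows=[
    [[0,0,0,0,0,0,0.026],[0,0,0,0,0,0,0.026]],
  ],
)

```text
t: 15.1
ee_pos: [0.6085, 0.1229, 0.1205]
ee_rot: [179.9, -0.2, -131.7]
force: [0.8, 0.0, -0.8]
grip_width: 0.0311
grasp_force: 30.1
```

```bash
python3 - <<'E'
from h import *
plan([*W(-.12),.096],-131.65,4,.026)
E
```

```text
t 15.1 [0.6085 0.1229 0.1205] [ 1.7990e+02 -1.7000e-01 -1.3173e+02] [ 0.8  0.  -0.8] step 0.008708374633434438
[-0.006, 0.0013, 0.0061, 0, 0, np.float64(-0.02), 0.026]
[-0.006, 0.0013, 0.0061, 0, 0, np.float64(-0.02), 0.026]
[-0.006, 0.0013, 0.0061, 0, 0, np.float64(-0.02), 0.026]
[-0.006, 0.0013, 0.0061, 0, 0, np.float64(-0.02), 0.026]
```

>>> move_arm(
  rows=[
    [[-0.006,0.0013,0.006,0,0,0,0.026],[-0.006,0.0013,0.006,0,0,0,0.026],[-0.006,0.0013,0.006,0,0,0,0.026],[-0.006,0.0013,0.006,0,0,0,0.026],[0,0,0,0,0,0,0.026]],
  ],
)

```text
t: 15.6
ee_pos: [0.6212, 0.1446, 0.0967]
ee_rot: [179.9, -0.1, -131.7]
force: [-0.0, -0.4, -0.5]
grip_width: 0.0311
grasp_force: 30.1
```

```bash
python3 - <<'E'
from h import *
s=manip.camera('side');t=manip.camera('top')
o=manip.observe();p=o['ee_pos'];print(p,W(-.12))
for n,im in(('top',t),('side',s)):
    e=proj([p+[0,0,.0094],[*W(-.12),.075]],n); print(n,e.round(1).tolist(),cents(im,2,28,80,[int(e[0][0])-18,int(e[0][1])-18,int(e[0][0])+18,int(e[0][1])+20],30))
x,y=map(int,e[0]);
a=cv2.resize(s[y-40:y+35,x-45:x+45,::-1],None,fx=8,fy=8,interpolation=cv2.INTER_CUBIC)
cv2.imwrite('pics/f.png',np.clip(a*1.3,0,255).astype(np.uint8));print(x-45,y-40)
E
```

```text
[0.62154824 0.14416833 0.09797698] (np.float64(0.6207737055850637), np.float64(0.14439100576516814))
top [[170.8, 151.6], [174.2, 156.3]] [(157, [163, 143, 15, 17], [170.1, 150.8])]
side [[256.5, 140.2], [256.3, 149.7]] [(102, [252, 135, 10, 11], [256.6, 140.0]), (17, [255, 148, 4, 5], [256.2, 150.1])]
211 100
```

View pics/f.png

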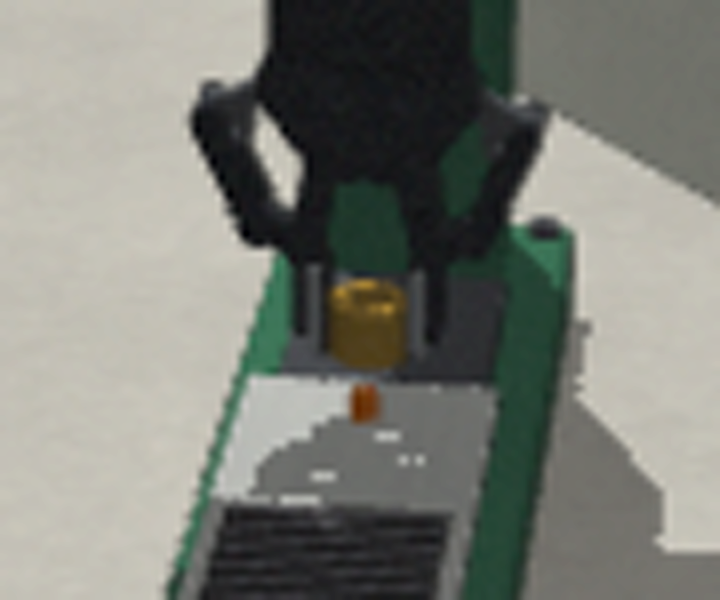

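Side view: ring at (368,325) right above the pin at (365,403) in the crop. Both cameras put the pin about 1–2 mm toward the front, so I'll shift 1.5 mm that way and descend while watching the force.

>>> move_arm(
  rows=[
    [[0.0015,0,0.005,0,0,0,0.026],[0,0,0.005,0,0,0,0.026],[0,0,0.003,0,0,0,0.026],[0,0,0.002,0,0,0,0.026],[0,0,0,0,0,0,0.026]],
  ],
)

```text
t: 16.2
ee_pos: [0.6204, 0.143, 0.0829]
ee_rot: [180.0, -0.0, -131.7]
force: [0.3, -0.3, -1.1]
grip_width: 0.0308
grasp_force: 30.1
```

>>> move_arm(
  rows=[
    [[0,0,0.002,0,0,0,0.026],[0,0,0.001,0,0,0,0.026],[0,0,0.001,0,0,0,0.026]],
  ],
)

```text
t: 16.5
ee_pos: [0.6206, 0.1431, 0.0793]
ee_rot: [-180.0, 0.0, -131.7]
force: [-0.6, -0.3, -1.6]
grip_width: 0.0311
grasp_force: 30.1
```

```bash
python3 - <<'E'
from h import *
for i in range(3):
    o=manip.observe();print(o['t'],o['ee_pos'].round(4),o['force'].round(1)); s=manip.camera('side')
p=o['ee_pos']; print(proj([p+[0,0,.0094],[*W(-.12),.075]],'side'),cents(s,2,28,80,[236,125,276,165],30))
E
```

```text
16.5 [0.6206 0.1431 0.0793] [-0.6 -0.3 -1.6]
16.55 [0.6205 0.1431 0.0791] [ 0.6  0.6 -1.3]
16.6 [0.6205 0.1431 0.0791] [ 0.2 -0.1 -1. ]
[[256.46391306 145.9556652 ]
 [256.30514792 149.68657924]] [(106, [252, 140, 10, 13], [256.5, 145.8])]
```

>>> move_arm(
  rows=[
    [[0,0,0.002,0,0,0,0.026],[0,0,0.0015,0,0,0,0.026],[0,0,0.001,0,0,0,0.026],[0,0,0,0,0,0,0.026]],
  ],
)

```text
t: 17.05
ee_pos: [0.6205, 0.143, 0.0745]
ee_rot: [180.0, -0.0, -131.7]
force: [0.2, 0.5, -1.2]
grip_width: 0.031
grasp_force: 30.1
```

>>> move_arm(
  rows=[
    [[0,0,0.001,0,0,0,0.026],[0,0,0.001,0,0,0,0.026],[0,0,0,0,0,0,0.026]],
  ],
)

```text
t: 17.35
ee_pos: [0.6205, 0.143, 0.0726]
ee_rot: [180.0, -0.0, -131.7]
force: [-0.6, -0.1, -1.2]
grip_width: 0.0312
grasp_force: 30.1
```

>>> move_arm(
  rows=[
    [[0,0,0.0005,0,0,0,0.026],[0,0,0.0005,0,0,0,0.026],[0,0,0,0,0,0,0.026]],
  ],
)

```text
t: 17.65
ee_pos: [0.6206, 0.1431, 0.0717]
ee_rot: [180.0, -0.0, -131.7]
force: [0.2, 0.6, -0.4]
grip_width: 0.0311
grasp_force: 30.1
```

>>> move_arm(
  rows=[
    [[0,0,0.0005,0,0,0,0.026],[0,0,0,0,0,0,0.026]],
  ],
)

```text
t: 17.85
ee_pos: [0.6206, 0.1431, 0.0712]
ee_rot: [180.0, -0.0, -131.7]
force: [-0.9, 0.6, -1.2]
grip_width: 0.031
grasp_force: 30.1
```

>>> move_arm(
  rows=[
    [[0,0,0.0005,0,0,0,0.026],[0,0,0,0,0,0,0.026]],
  ],
)

```text
t: 18.05
ee_pos: [0.6206, 0.1431, 0.0707]
ee_rot: [180.0, -0.0, -131.7]
force: [0.3, 0.2, -1.3]
grip_width: 0.0309
grasp_force: 30.1
```

>>> move_arm(
  rows=[
    [[0,0,0.0003,0,0,0,0.026],[0,0,0,0,0,0,0.026]],
  ],
)

```text
t: 18.25
ee_pos: [0.6206, 0.1431, 0.0707]
ee_rot: [-180.0, 0.0, -131.7]
force: [-0.2, 0.3, 0.5]
grip_width: 0.0313
grasp_force: 30.2
```

>>> move_arm(
  rows=[
    [[0,0,0.0003,0,0,0,0.026],[0,0,0,0,0,0,0.026]],
  ],
)

```text
t: 18.45
ee_pos: [0.6206, 0.1431, 0.0706]
ee_rot: [-180.0, 0.0, -131.7]
force: [-1.5, -0.3, 2.7]
grip_width: 0.0309
grasp_force: 30.4
```

>>> move_arm(
  rows=[
    [[0,0,0,0,0,0,0.033],[0,0,0,0,0,0,0.036],[0,0,0,0,0,0,0.042],[0,0,0,0,0,0,0.05],[0,0,0,0,0,0,0.05]],
  ],
)

```text
t: 18.95
ee_pos: [0.6206, 0.1431, 0.0701]
ee_rot: [180.0, -0.0, -131.7]
force: [0.4, 0.2, -0.3]
grip_width: 0.0501
grasp_force: 0.0
```

>>> move_arm(
  rows=[
    [[0,0,-0.005,0,0,0,0.05],[0,0,-0.02,0,0,0,0.05],[0,0,-0.03,0,0,0,0.05],[0.02,0,-0.03,0,0,0,0.05],[0.04,0,-0.01,0,0,0,0.05]],
  ],
)

```text
t: 19.45
ee_pos: [0.5829, 0.0993, 0.1685]
ee_rot: [-179.8, 0.3, -131.6]
force: [0.3, -1.0, 1.1]
grip_width: 0.0503
grasp_force: 0.0
```

>>> move_arm(
  rows=[
    [[0.045,0,0,0,0,0,0.05],[0.045,0,0,0,0,0,0.05],[0.045,0,0,0,0,0,0.05],[0.045,0,0,0,0,0,0.05],[0.03,0,0,0,0,0,0.05]],
  ],
)

```text
t: 19.95
ee_pos: [0.4389, -0.06, 0.1659]
ee_rot: [-180.0, 0.0, -131.8]
force: [1.0, 0.4, 0.4]
grip_width: 0.0499
grasp_force: 0.0
```

```bash
python3 - <<'E'
from h import *
s=manip.camera('side');t=manip.camera('top')
a=cv2.resize(t[100:230,110:265,::-1],(477,400),interpolation=cv2.INTER_CUBIC)
b=cv2.resize(s[105:225,210:300,::-1],(300,400),interpolation=cv2.INTER_CUBIC)
cv2.imwrite('pics/g.png',np.clip(np.hstack([a,b])*1.4,0,255).astype(np.uint8))
w=W(-.12); print(proj([[*w,.080],[*W(-.295,.05),.068],[*W(-.295,-.05),.068]],'top').round(1).tolist(),cents(t,2,28,80,[150,135,195,180],30))
print(proj([[*w,.080]],'side'),cents(s,2,28,80,[236,125,276,175],30)); print(manip.observe()['t'])
E
```

```text
[[173.6, 155.6], [215.1, 221.3], [244.4, 189.2]] [(158, [166, 148, 14, 14], [172.6, 154.5])]
[[256.30396026 148.24476026]] [(18, [256, 143, 5, 4], [258.2, 144.4])]
20.05
```

View pics/g.png

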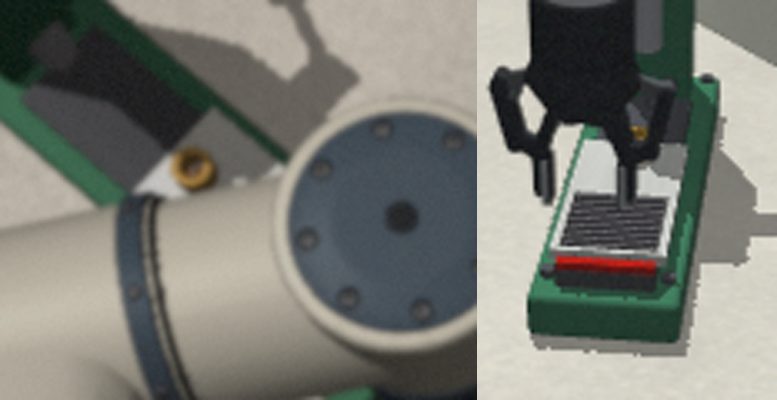

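The top view shows the ring over the pin, with the pin visible in the bore at (194,168). The side view shows the plate against the red stop at (605,262), and the robot touches nothing.

```bash
python3 -c "
from h import *
print(manip.finish_job())"
```

```text
the job is handed in; nothing more can be done
None
```

The plate is dragged out to the front stop and the brass spacer is released over the pin, flat on the plate; I handed the job in at about 20 s, with push readings up to about 20 N, under the 30 N limit.

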